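# Hold a bar of soap in the ratchet bench clamp

### The job

Take the loose rectangular bar of soap that lies on the table and lay it flat and lengthwise on the rail of the bench clamp, between its jaws, and let go of it. Then pump the clamp's two-paddle squeeze grip, not touching the sliding jaw itself, until the soap is pushed up against the fixed jaw and the sprung pad is pressed in about half-way; pressing it nearly all the way in would crush the soap. Finish while still holding the grip squeezed so that the pressure stays on, and leave the other things on the table where they are.

Things in the scene. Friction and masses are not known exactly. Their poses are not given: they have to be found in the camera images.
- clamp: Grey iron bench clamp, screwed down. Origin: on the table under the middle of the fixed jaw's face. x axis along the rail from the fixed jaw to the squeeze grip, z up. Along x: fixed jaw -18 to 0 mm (56 wide, 66 high); steel rail 0 to 197 (34 wide, narrower than the soap, top 30 high); ratchet housing 197 to 262 (76 wide, 66 high, its foot 110 wide, 8 high).
- bed (a point): Point on top of the rail, mid-width, 60 mm from the fixed jaw's face, 30 mm above the table, x axis along the rail: a good place for the soap (under its centre).
- grip_center (a point): Point midway between the two upright wooden paddles of the squeeze grip, 105 mm above the table, 229.5 mm along the clamp's x. The paddles face each other across the clamp's y axis, each 34 mm wide along x, 8 mm thick, from 68 to 134 mm above the table. Over their outer faces: 60 mm released, 30 mm fully squeezed. Linked: they move symmetrically about this point, and spring back.
- lever_a (a joint): How far each paddle is squeezed in: 0 released, 0.015 m full (10 to 20 N). Squeezing drives the jaw 1.3 mm per mm of this towards the fixed jaw, once the pawl has caught a tooth (up to 8 mm of jaw travel is empty; pitch 8 mm). A full stroke from released moves the jaw 12 to 20 mm, mostly 16. When the paddles spring back the jaw stays, so pump several strokes.
- jaw: Sliding jaw. Origin coincides with the clamp's when fully back, and moves along the clamp's -x as it closes (0 to 75 mm; starts 0 to 20). Its block lies 176 to 192 mm along x, 50 wide, top 66 high; its toothed bar sticks out behind the housing, to 316 mm. About 3 N of friction holds it: let the grip go and the pad's spring pushes it back until the pad is in only 1 to 4 mm. Not to be touched.
- pad_face (a point): Middle of the pressing face of the sprung wooden pad on the sliding jaw (44 mm wide, 30 mm high), 49 mm above the table; 150 mm from the fixed jaw's face when the jaw is fully back.
- pad (a joint): How far the sprung pad is pressed back towards the sliding jaw's block: 0 free, 0.016 m fully in; 1 N per mm. About half-way (0.008) is right. Seen from above as the 16 mm gap between pad and block, which shrinks.
- soap_center (a point): Centre (half-way up) of the rectangular cream bar of soap, 84 mm long (x axis), 50 mm wide (y), 30 mm high (z), rounded edges, 0.1 to 0.18 kg. It lies flat on the table left or right of the clamp.
- puck: Bystander, to be left alone: round cake of soap, same cream colour, 60 mm across, 26 mm high. Origin under its middle.
- brush: Bystander, to be left alone: wooden nail brush, 40 x 95 x 34 mm. Origin under its middle.
- tin: Bystander, to be left alone: flat round aluminium tin, 72 mm across, 32 mm high. Origin under its middle.
- mug: Bystander, to be left alone: white mug, 80 mm across, 85 mm high. Origin under its middle.
- bottle: Bystander, to be left alone: amber bottle, 64 mm across, 160 mm high. Origin under its middle.
- jar: Bystander, to be left alone: glass jar with metal cap, 72 mm across, 85 mm high. Origin under its middle.
- stamp: Bystander, to be left alone: brass soap stamp (55 x 40 mm) with a turned wooden handle, 82 mm high. Origin under its middle.
Things that resemble listed ones, but are neither listed nor needed, are in the scene too. What is shaped like the part that bears soap_center but orange or purple is not meant.

How it is judged:
By the outcome, as a careful person would: the job done as asked, in the order asked, and still so for the second after the job is handed in, while the arm keeps its last pose, push and grip.
It also fails if it takes over 67 s, if anything falls off the work surface, if the arm or the gripper's body presses on something with over 40 N, if the wrist force passes 120 N, or if a joint passes its speed limit or range.

### The arm

A 7-joint arm with a two-finger parallel gripper is mounted at the origin on the work surface. World frame = base frame: x ahead of the robot, y to its left, z up, the work surface at z = 0. Lengths are in mm, angles in rad, forces in N, time in s.
With the tool pointing down it reaches from about 400 to 875 mm from the base axis. Payload 4.4 kg.
Tool frame: the origin (TCP) lies midway between the tips of the shut fingers; the grasp point (between the pads) lies 19 mm behind it (ctrl.pinch_z is the distance from the TCP to the grasp point, in mm); z points along the fingers, y is the line along which they close (so a half turn about z gives the same grasp; the last joint's range is limited). The gripper opens to 85 mm and grips with 20 to 120 N. Pads are 22 mm wide; open, the fingers measure 114 mm over their backs; the gripper's body (76 mm by 85 mm) begins 54 mm behind the grasp point. The pads swing forward as they close: fully open they stand 13 mm farther back than shut.
Start: joints at [1.051, 0.628, 0.038, 1.517, -0.027, 0.996, -0.02], TCP at [284.978, -584.213, 231.313] pointing down, gripper open.
Joint ranges: [-3.06, 3.06], [-0.37, 2.12], [-1.25, 1.32], [0.18, 2.47], [-1.1, 4.24], [0.23, 1.98], [-2.94, 2.94]. Speed limits (rad/s): [2.57, 2.57, 3.14, 3.14, 3.14, 3.14, 3.14].

### API

Orientations are given as [roll, pitch, yaw] about the fixed x, y, z axes, in that order (R = Rz(yaw) Ry(pitch) Rx(roll)).
In Python, from cell import read_state, cams, order, ctrl gives the robot as it stands.
- The arm moves only by the tool move_arm, never from a script. Its argument "targets" is text: rows parted by semicolons, each of 7 numbers parted by spaces: the gripper's target within -1 to 1 (fully open at 1, half-way at 0, shut at -1), then the shift along the tool's x, y, z in cm, then the turn, a rotation vector about the tool's x, y, z in degrees. A call has 1 to 5 rows; each row shifts and turns the commanded pose from where the row before left it, along the tool's axes as they then stand; what a row does not reach is not made up. A row lasts 1/12 s, in which the tool goes at most 41.7 mm and 7.16 degrees, less where a joint would pass 70% of its speed; a pose out of reach is approached as far as the arm can. A call with a gripper value outside its range is refused whole. The fingers move at their own pace and stop on an object; the grip force is fixed at half the most. Time passes only in rows, so rows that do not move let the fingers close. It gives the time, the measured TCP pose, the force, the opening and the grip force at its end, in the units of the state.
- read_state(): the state, without advancing time (a new reading comes with each control period).
- cams.get_image(name): name is "side" or "top" or "wrist"; returns a dict with "color" (384x512x3 uint8, red, green, blue), "fovy" (degrees; the focal length in pixels is half the picture's height over the tangent of half this angle, whatever the lens; pixels are square), "cx", "cy" (the principal point, pixels), "rvec" (rotation vector, rad) and "tvec" (3), from world to camera coordinates, as OpenCV has them. Camera axes: x right, y down, z forward; pixel columns grow to the right and rows downward; lengths in mm; the calibration is good to about 2 mm. A picture is of the moment at which its call begins. There is no depth.
- order.finish_job(): hands the job in; it is judged then, once.
The state is a dict: "clock": time; "qpos": joint angles; "qd": joint speeds; "tau": joint torques, N m; "eef_pos": TCP position; "tool_rot": TCP orientation; "force": force on the tool from outside, world axes, zero at the start; "torque": the same for the moment, N m; "width": finger opening in mm; "gripper_force": force on a finger pad.
Only numpy, scipy, OpenCV 4.12 (cv2) and the standard library are available. Lean on these libraries where they do the work, as an engineer would, in place of code of your own. Each camera call takes 0.05 s, during which the arm holds its last target. There are 200 camera calls.

## Working session

There is one attempt and no reset: what is moved stays moved. The work goes in short steps, Python scripts to look and compute and a tool call to move; the robot and the scene stay as the last step left them, time stands still between calls to the robot, and variables do not carry over. Pictures are saved under pics/ and viewed, at most 10 in all, crops included, and the job is handed in when it is done.

Besides the shell and the picture viewer there is one more tool, called after ">>>" as name(argument=value, ...) on one line, values as JSON. move_arm: Moves the arm, as the interface text tells. Its arguments: {"type":"object","properties":{"targets":{"type":"string"}},"required":["targets"]}

```bash
mkdir -p pics; cat > h.py <<'E'
import numpy as np, cv2
from cell import read_state, cams, order, ctrl
def K(im):
    h,w=im['color'].shape[:2]; f=h/2/np.tan(np.radians(im['fovy'])/2)
    return np.array([[f,0,im['cx']],[0,f,im['cy']],[0,0,1.]])
def cast(im,px,z):
    R=cv2.Rodrigues(np.array(im['rvec'],float))[0]; t=np.array(im['tvec'],float).ravel()
    p=np.atleast_2d(px).astype(float); d=(np.linalg.inv(K(im))@np.c_[p,np.ones(len(p))].T)
    d=(R.T@d).T; c=-R.T@t
    return c+d*((z-c[2])/d[:,2])[:,None]
def proj(im,P):
    return cv2.projectPoints(np.atleast_2d(P).astype(float),np.array(im['rvec'],float),np.array(im['tvec'],float),K(im),None)[0].reshape(-1,2)
def save(im,name,box=None,s=1):
    c=im['color']
    if box: c=c[box[1]:box[3],box[0]:box[2]]
    cv2.imwrite('pics/'+name,cv2.resize(c[...,::-1],None,fx=s,fy=s,interpolation=cv2.INTER_CUBIC))
E
python3 - <<'E'
from h import *
import pickle
a=cams.get_image('top');b=cams.get_image('side')
pickle.dump((a,b),open('im.pkl','wb'))
save(a,'top.png',s=1.5);save(b,'side.png',s=1.5)
for i in(a,b): print(i['fovy'],i['cx'],i['cy'],i['rvec'],i['tvec'])
print(read_state(),ctrl.pinch_z)
E
```

```text
52.37530084606907 257.18769190786094 190.87175219935503 [ 2.13977238 -2.08600254  0.18824162] [ -76.19990752  513.81482402 1075.40725804]
42.45000316809093 252.3922971655209 186.36059265571566 [ 0.23403531 -2.88939554  1.08345865] [ 503.96776796  157.35316799 1554.60973093]
{'clock': 0.1, 'qpos': array([ 1.05121003,  0.62924033,  0.03843698,  1.5182361 , -0.02701793,
        0.99629844, -0.01999277]), 'qd': array([-0.00074179, -0.0016315 , -0.00028545, -0.00216706, -0.00037251,
        0.00093314,  0.00050707]), 'tau': array([ 3.15850630e-03, -5.64524138e+01,  1.23027507e+00, -1.93971616e+01,
        1.12593948e-02,  5.45399962e-03,  1.61914778e-05]), 'eef_pos': array([ 284.7417002 , -583.71165711,  230.49971795]), 'tool_rot': array([-3.13992777e+00, -4.35072021e-06,  4.53790784e-01]), 'force': array([0.61455264, 0.53830081, 0.75004853]), 'torque': array([0.02839082, 0.03792963, 0.0230064 ]), 'gripper_force': 0.0, 'width': 85.63779171768635} 18.700000000000003
```

```bash
sleep 1; ls pics
```

```text
side.png
top.png
```

View pics/top.png

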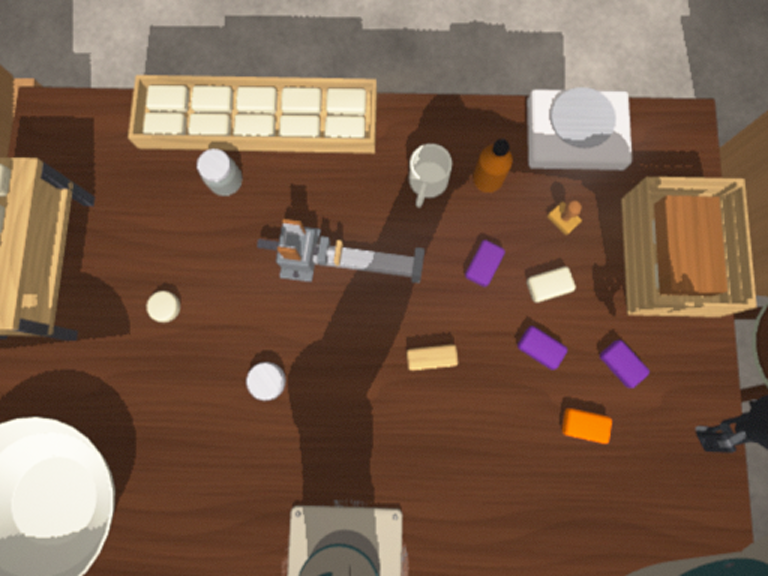

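View pics/side.png

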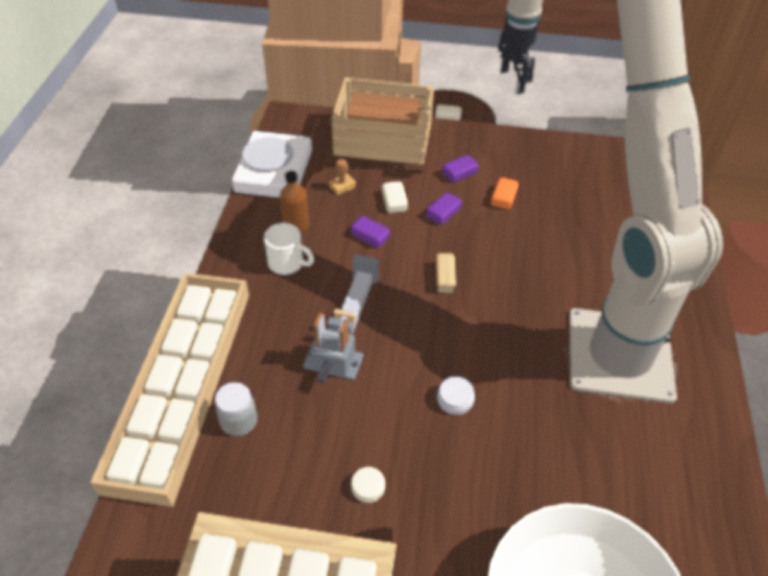

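Candidates for the soap, in top view (1.5x pixels): cream bar at (551,284), tan brush at (432,357), round puck at (163,306), tray soaps at (250,110), and orange/purple bars. The loose cream bar at (551,284) matches the description. The clamp's fixed jaw is at (418,265), its housing at (297,250), and the paddles at about (291,240).

```bash
python3 - <<'E'
from h import *
import pickle
a,b=pickle.load(open('im.pkl','rb'))
def soap(im,box,z):
    x0,y0,x1,y1=box
    hsv=cv2.cvtColor(im['color'],cv2.COLOR_RGB2HSV)[y0:y1,x0:x1]
    m=((hsv[...,1]<95)&(hsv[...,2]>150)).astype(np.uint8)
    c=max(cv2.findContours(m,0,2)[0],key=cv2.contourArea).reshape(-1,2)+[x0,y0]
    P=cast(im,c,z)[:,:2].astype(np.float32)
    print(cv2.minAreaRect(c.astype(np.float32)),cv2.minAreaRect(P))
soap(a,(345,172,392,208),30)
soap(b,(248,115,278,147),30)
# clamp pts
for p,z in [((424/1.5,264/1.5),66),((413/1.5,264/1.5),66),((340/1.5,252/1.5),64)]: print(p,cast(a,p,z))
save(a,'crop.png',(165,130,290,195),6)
save(b,'crop2.png',(190,110,290,260),4)
s=cv2.imread('pics/crop.png');q=cv2.resize(a['color'][165:215,335:400,::-1],None,fx=6,fy=6,interpolation=2)
o=np.zeros((s.shape[0]+q.shape[0],750,3),np.uint8);o[:s.shape[0]]=s[:,:750];o[s.shape[0]:,:q.shape[1]]=q
cv2.imwrite('pics/crop3.png',cv2.resize(o,None,fx=.8,fy=.8)); print(o.shape)
E
```

```text
((367.4449768066406, 189.31655883789062), (17.528223037719727, 29.405269622802734), 73.3007583618164) ((531.6868896484375, -384.14971923828125), (51.4190673828125, 87.19593048095703), 18.144817352294922)
((263.0, 130.5), (19.0, 16.0), 90.0) ((529.605712890625, -374.9856262207031), (54.718788146972656, 108.48625946044922), 18.467041015625)
(282.6666666666667, 176.0) [[ 557.35198709 -135.00527632   66.        ]]
(275.3333333333333, 176.0) [[ 556.85681114 -114.07722078   66.        ]]
(226.66666666666666, 168.0) [[577.65495671  26.25893094  64.        ]]
(690, 750, 3)
```

View pics/crop3.png

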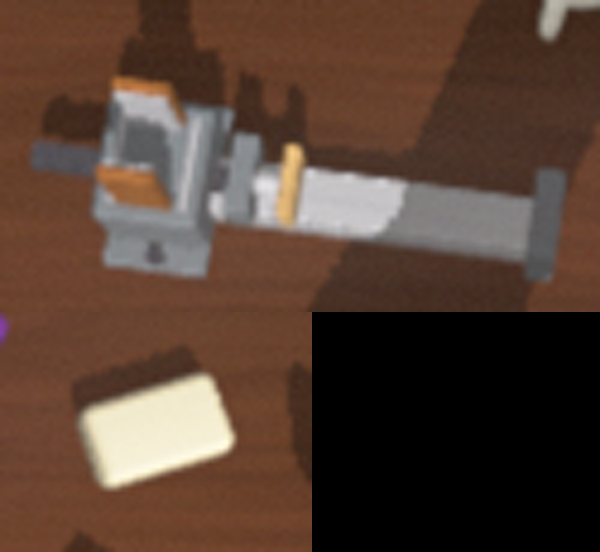

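View pics/crop2.png

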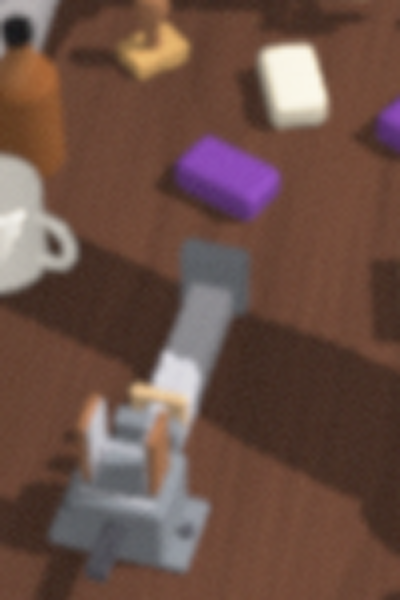

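The crops show the cream bar is rectangular and plain, with its top face at crop pixel (160,430). They also show the fixed jaw at (545,225), the rail from (225,195) to (530,230), the pad at (292,185) and the paddles at (145,90) and (135,187).

```bash
python3 - <<'E'
from h import *
import pickle
a,b=pickle.load(open('im.pkl','rb'))
f=lambda x,y:(165+x/4.8,130+y/4.8)
R=cv2.Rodrigues(np.array(a['rvec']))[0];print('cam',-R.T@np.array(a['tvec']))
pr=lambda n,p,z:print(n,cast(a,[f(*q) for q in p],z)[:,:2].round(0).tolist())
pr('rail edges',[(310,168),(530,197),(300,228),(525,262)],30)
pr('jaw top face',[(537,170),(566,170),(552,280),(525,277)],66)
pr('housing front top',[(232,108),(208,218)],66)
pr('paddle tops outer',[(112,80),(172,82),(97,170),(158,172)],134)
pr('pad top',[(286,145),(303,147),(296,225),(279,222)],64)
pr('block top',[(236,135),(261,137),(250,220),(226,220)],66)
E
```

```text
cam [ 300.03169574  -83.12212218 1152.98940337]
rail edges [[596.0, 21.0], [580.0, -115.0], [557.0, 26.0], [539.0, -113.0]]
jaw top face [[588.0, -118.0], [589.0, -135.0], [521.0, -128.0], [523.0, -112.0]]
housing front top [[622.0, 67.0], [554.0, 78.0]]
paddle tops outer [[617.0, 126.0], [617.0, 92.0], [564.0, 132.0], [564.0, 97.0]]
pad top [[601.0, 33.0], [600.0, 23.0], [551.0, 25.0], [553.0, 35.0]]
block top [[606.0, 63.0], [605.0, 48.0], [553.0, 53.0], [553.0, 67.0]]
```

>>> move_arm(targets="1 3.1 -0.71 0 0 0 0;1 3.1 -0.71 0 0 0 0;1 3.1 -0.71 0 0 0 0;1 3.1 -0.71 0 0 0 0;1 3.1 -0.71 0 0 0 0")

```text
clock: 0.52
eef_pos: [409.5, -483.0, 230.9]
tool_rot: [-3.141, 0.0, 0.454]
force: [0.0, 0.1, -0.0]
width: 85.3
gripper_force: 0.0
```

>>> move_arm(targets="1 3.1 -0.71 0 0 0 0;1 3.1 -0.71 0 0 0 0;1 3.1 -0.71 0 0 0 0;1 3.1 -0.71 0 0 0 0;1 3.1 -0.71 0 0 0 0")

```text
clock: 0.93
eef_pos: [533.3, -383.2, 230.9]
tool_rot: [-3.141, 0.0, 0.454]
force: [0.5, -0.5, -1.2]
width: 85.8
gripper_force: 0.0
```

>>> move_arm(targets="1 0 0 0 0 0 -7;1 0 0 0 0 0 -7;1 0 0 0 0 0 -7;1 0 0 0 0 0 -7;1 0 0 0 0 0 -7")

```text
clock: 1.35
eef_pos: [532.2, -384.2, 230.7]
tool_rot: [-3.14, 0.0, 1.071]
force: [0.2, 0.6, 0.1]
width: 85.3
gripper_force: 0.0
```

>>> move_arm(targets="1 0 0 0 0 0 -7;1 0 0 0 0 0 -7;1 0 0 0 0 0 -7;1 0 0 0 0 0 -7;1 0 0 0 0 0 -7")

```text
clock: 1.77
eef_pos: [532.1, -384.4, 230.8]
tool_rot: [-3.141, -0.001, 1.681]
force: [0.2, -0.3, -0.5]
width: 85.2
gripper_force: 0.0
```

>>> move_arm(targets="1 0 0 2 0 0 -7;1 0 0 2 0 0 -5;1 0 0 2 0 0 0;1 0 0 2 0 0 0;1 0 0 2 0 0 0")

```text
clock: 2.18
eef_pos: [532.0, -384.5, 129.9]
tool_rot: [-3.141, -0.001, 1.885]
force: [0.3, 0.5, 0.3]
width: 85.5
gripper_force: 0.0
```

```bash
python3 - <<'E'
from h import *
w=cams.get_image('wrist'); save(w,'w1.png'); s=read_state(); print(s['eef_pos'],s['tool_rot'],s['qpos'])
hsv=cv2.cvtColor(w['color'],cv2.COLOR_RGB2HSV)
m=((hsv[...,1]<95)&(hsv[...,2]>150)).astype(np.uint8)
for c in cv2.findContours(m,0,2)[0]:
    if cv2.contourArea(c)>1500:
        c=c.reshape(-1,2);print(cv2.minAreaRect(c),cv2.minAreaRect(cast(w,c,30)[:,:2].astype(np.float32)))
E
```

```text
[ 529.58562221 -383.04654628  125.6640925 ] [-3.13665231 -0.00617006  1.88494966] [ 0.7643158   0.77199245 -0.31320009  1.58617678  0.2928123   0.83807768
  0.64974335]
((251.5, 183.99996948242188), (64.99998474121094, 103.99998474121094), -0.0) ((532.1098022460938, -383.11077880859375), (48.46786880493164, 84.38583374023438), 18.38316535949707)
```

>>> move_arm(targets="1 0 0 3 0 0 0;1 0 0 3 0 0 0;1 0 0 3 0 0 0;1 0 0 2.4 0 0 0;1 0 0 1.4 0 0 0")

```text
clock: 2.65
eef_pos: [530.8, -383.6, 0.5]
tool_rot: [-3.139, -0.003, 1.885]
force: [-0.4, 0.2, 0.6]
width: 85.4
gripper_force: 0.0
```

>>> move_arm(targets="-1 0 0 0 0 0 0;-1 0 0 0 0 0 0;-1 0 0 0 0 0 0;-1 0 0 0 0 0 0;-1 0 0 0 0 0 0")

```text
clock: 3.07
eef_pos: [533.8, -385.3, 5.4]
tool_rot: [3.139, 0.003, 1.885]
force: [0.1, 0.5, 4.5]
width: 48.8
gripper_force: 64.9
```

>>> move_arm(targets="-1 0 0 0 0 0 0;-1 0 0 0 0 0 0;-1 0 0 0 0 0 0;-1 0 0 0 0 0 0;-1 0 0 0 0 0 0")

```text
clock: 3.48
eef_pos: [533.8, -385.3, 5.4]
tool_rot: [3.14, 0.003, 1.885]
force: [-0.6, -0.3, 6.6]
width: 48.8
gripper_force: 65.2
```

>>> move_arm(targets="-1 0 0 -2 0 0 0;-1 0 0 -2.5 0 0 6.5;-1 0 0 -2.5 0 0 6.5;-1 0 0 -2.5 0 0 6.5;-1 0 0 -2.5 0 0 6.5")

```text
clock: 3.9
eef_pos: [532.2, -384.3, 124.8]
tool_rot: [3.141, -0.0, 1.425]
force: [0.4, -0.9, -1.9]
width: 48.8
gripper_force: 64.4
```

>>> move_arm(targets="-1 3.27 -0.13 0 0 0 0;-1 3.27 -0.13 0 0 0 0;-1 3.27 -0.13 0 0 0 0;-1 3.27 -0.13 0 0 0 0;-1 3.27 -0.13 0 0 0 0")

```text
clock: 4.32
eef_pos: [548.6, -220.2, 123.9]
tool_rot: [3.141, -0.0, 1.431]
force: [1.5, 0.2, -1.5]
width: 48.7
gripper_force: 64.4
```

>>> move_arm(targets="-1 3.27 -0.13 0 0 0 0;-1 3.27 -0.13 0 0 0 0;-1 3.27 -0.13 0 0 0 0;-1 3.27 -0.13 0 0 0 0;-1 3.27 -0.13 0 0 0 0")

```text
clock: 4.73
eef_pos: [564.9, -57.3, 123.8]
tool_rot: [3.141, -0.0, 1.431]
force: [0.3, 0.1, -2.1]
width: 48.8
gripper_force: 64.4
```

```bash
python3 - <<'E'
from h import *
import pickle
w=cams.get_image('wrist'); pickle.dump(w,open('w2.pkl','wb')); save(w,'w2.png',s=1.5); s=read_state(); print(s['eef_pos'],s['tool_rot'],s['width'])
u=np.array([.139,.990,0]);v=np.array([-.99,.139,0]);O=np.array([557,-115,0])
for x,y,z in[(0,28,66),(0,-28,66),(0,17,30),(0,-17,30),(100,17,30),(100,-17,30)]:
    print((x,y,z),(proj(w,O+x*u+y*v+[0,0,z])[0]*1.5).round())
E
```

```text
[566.11746785 -47.10709243 123.98279497] [ 3.14080854 -0.00740325  1.44083139] 49.096760820171774
(0, 28, 66) [318. 427.]
(0, -28, 66) [437. 427.]
(0, 17, 30) [345. 388.]
(0, -17, 30) [408. 388.]
(100, 17, 30) [341. 203.]
(100, -17, 30) [413. 203.]
```

View pics/w2.png

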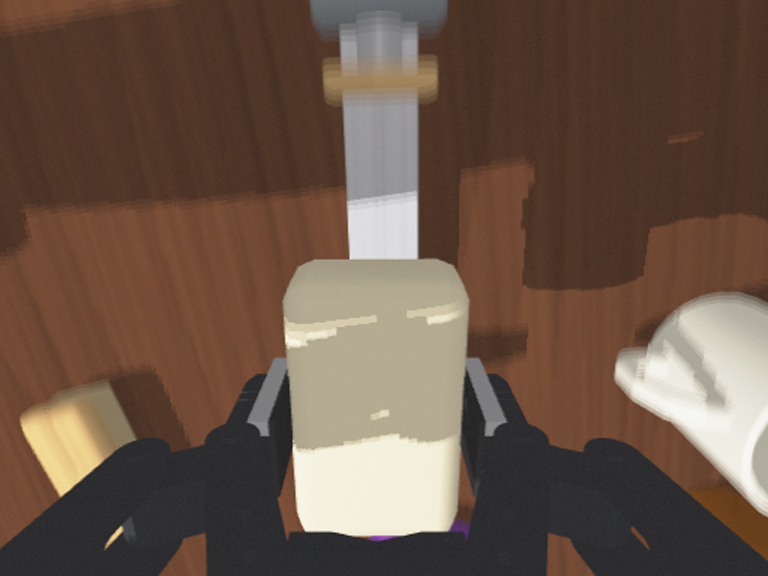

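The picture shows the soap held level over the rail: soap at columns 285–468, rail edges at columns 347 and 418, pad at row 80. It is blurred because the arm is still settling, so I'll take a settled measurement.

```bash
python3 - <<'E'
from h import *
w=cams.get_image('wrist'); w=cams.get_image('wrist'); save(w,'w3.png'); s=read_state(); print(s['eef_pos'],s['tool_rot'])
g=cv2.cvtColor(w['color'],cv2.COLOR_RGB2HSV)
for r in (85,105,125,145,165):
    m=np.flatnonzero((g[r,190:320,1]<60)&(g[r,190:320,2]>100))+190
    if len(m):print(r,m[0],m[-1],len(m),cast(w,[(m[0],r),(m[-1]+1,r)],30)[:,:2].round(1).tolist())
h=g[...,0];m=((h>10)&(h<25)&(g[...,1]>80)&(g[...,2]>140)).astype(np.uint8);m[100:]=0;m[:,:190]=0;m[:,310:]=0
ys,xs=np.nonzero(m)
if len(xs):print('pad',xs.min(),xs.max(),ys.min(),ys.max(),cast(w,[(np.median(xs),ys.max())],64))
print('soap front edge rows', [np.flatnonzero(g[150:,c,2]) [:1] for c in (250,)])
R=cv2.Rodrigues(np.array(w['rvec']))[0];print('cam',-R.T@np.array(w['tvec']),w['cx'])
E
```

```text
[565.51428485 -54.44640877 123.82869769] [ 3.14108763e+00 -2.19406283e-03  1.43792060e+00]
85 230 279 50 [[561.5, 27.6], [595.5, 23.2]]
105 231 279 49 [[560.2, 14.4], [594.1, 9.9]]
125 231 278 48 [[558.1, 0.7], [592.0, -3.7]]
145 232 278 47 [[556.8, -13.6], [590.5, -18.0]]
165 233 278 46 [[555.3, -28.4], [589.0, -32.8]]
pad 218 292 66 82 [[578.23501483  27.47189403  64.        ]]
soap front edge rows [array([0])]
cam [575.45544614  28.06010265 267.42613873] 250.76293919517866
```

>>> move_arm(targets="-1 0 0.3 1 0 0 -1.2;-1 0 0 2 0 0 0;-1 0 0 2 0 0 0;-1 0 0 2 0 0 0;-1 0 0 1 0 0 0")

```text
clock: 5.3
eef_pos: [566.4, -61.6, 40.7]
tool_rot: [-3.138, 0.001, 1.45]
force: [-0.4, -0.3, -1.1]
width: 48.9
gripper_force: 64.3
```

>>> move_arm(targets="-1 0 0 0.4 0 0 0;-1 0 0 0.3 0 0 0;-1 0 0 0 0 0 0;-1 0 0 0 0 0 0;-1 0 0 0 0 0 0")

```text
clock: 5.72
eef_pos: [568.9, -59.5, 37.3]
tool_rot: [3.14, -0.0, 1.452]
force: [0.0, 0.4, -1.9]
width: 49.2
gripper_force: 64.3
```

>>> move_arm(targets="-1 0 0 0.1 0 0 0;-1 0 0 0.1 0 0 0;-1 0 0 0 0 0 0;-1 0 0 0 0 0 0;-1 0 0 0 0 0 0")

```text
clock: 6.13
eef_pos: [568.7, -59.3, 35.4]
tool_rot: [3.14, 0.0, 1.452]
force: [-0.9, -0.4, 5.5]
width: 48.6
gripper_force: 65.0
```

>>> move_arm(targets="0.3 0 0 0 0 0 0;1 0 0 0 0 0 0;1 0 0 0 0 0 0;1 0 0 0 0 0 0;1 0 0 0 0 0 0")

```text
clock: 6.55
eef_pos: [568.0, -59.3, 34.2]
tool_rot: [-3.141, 0.0, 1.452]
force: [-0.3, 0.5, -0.0]
width: 85.5
gripper_force: 0.0
```

>>> move_arm(targets="1 0 0 -2 0 0 0;1 0 0 -3 0 0 0;1 0 0 -3 0 0 0;1 0 0 -3 0 0 0;1 0 0 -3.5 0 0 0")

```text
clock: 6.97
eef_pos: [567.1, -59.2, 179.9]
tool_rot: [-3.139, 0.0, 1.452]
force: [0.5, -1.1, -0.2]
width: 85.3
gripper_force: 0.0
```

>>> move_arm(targets="1 0 0 -2 0 0 0;1 0 0 0 0 0 0;1 0 0 0 0 0 0;1 0 0 0 0 0 0;1 0 0 0 0 0 0")

```text
clock: 7.38
eef_pos: [567.0, -59.2, 197.8]
tool_rot: [-3.139, 0.0, 1.452]
force: [0.4, -0.2, -0.7]
width: 85.0
gripper_force: 0.0
```

```bash
python3 - <<'E'
from h import *
w=cams.get_image('wrist'); save(w,'w4.png',s=1.5); s=read_state(); print(s['eef_pos'],s['tool_rot'])
g=cv2.cvtColor(w['color'],cv2.COLOR_RGB2HSV)
for r in (145,165,185,205):
    m=np.flatnonzero((g[r,200:310,1]<60)&(g[r,200:310,2]>90))+200
    if len(m):print(r,m[0],m[-1],len(m),cast(w,[(m[0],r),(m[-1]+1,r)],30)[:,:2].round(1).tolist())
m=((g[...,1]<70)&(g[...,2]>140)&(g[...,0]>15)&(g[...,0]<40)).astype(np.uint8)
for c in cv2.findContours(m,0,2)[0]:
    if cv2.contourArea(c)>800:
        c=c.reshape(-1,2);print(cv2.minAreaRect(c),cv2.minAreaRect(cast(w,c,60)[:,:2].astype(np.float32)))
t=cams.get_image('top');save(t,'t2.png',(150,120,400,270),3)
E
```

```text
[567.04809747 -59.25816139 197.80252294] [-3.13857398e+00  1.57234346e-04  1.45219445e+00]
145 225 281 57 [[544.4, -35.9], [598.1, -42.2]]
165 226 280 55 [[542.5, -55.3], [595.4, -61.6]]
185 226 280 55 [[539.7, -75.4], [593.5, -81.8]]
205 227 279 53 [[537.7, -96.4], [590.6, -102.7]]
((454.3528137207031, 228.6150665283203), (140.7964324951172, 95.4000244140625), 42.51044845581055) ((750.9594116210938, -137.62039184570312), (86.15522003173828, 147.1386260986328), 41.44211959838867)
((252.5, 171.0), (92.0, 57.0), 90.0) ((568.2144775390625, -58.05510711669922), (84.03524780273438, 48.675418853759766), 83.5845947265625)
```

View pics/w4.png

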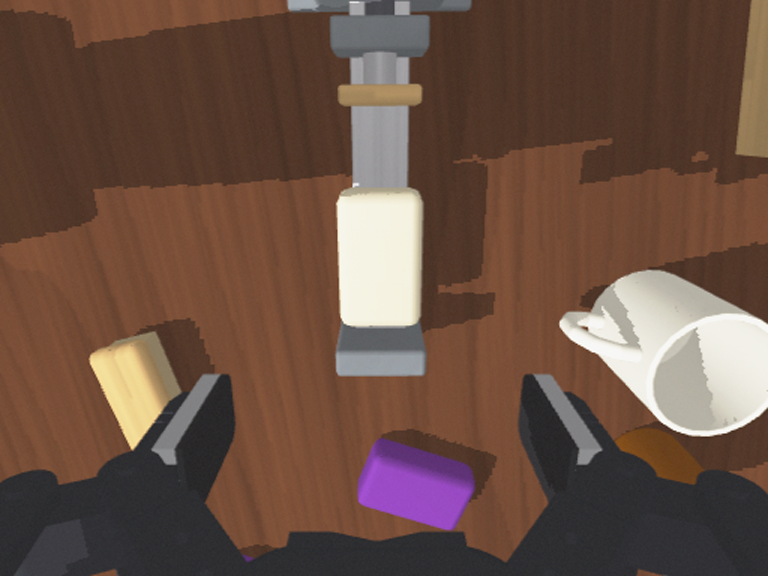

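The picture shows the soap flat and lengthwise on the rail (pixels 337–423 by 188–326), between the fixed jaw (row 350) and the pad (row 95). Next I go to the grip.

>>> move_arm(targets="1 2 0 0 0 0 0;1 2 0 0 0 0 0;1 2 0 0 0 0 0;1 2 0 0 0 0 0;1 0 0 0 0 0 0")

```text
clock: 7.9
eef_pos: [577.5, 25.9, 198.5]
tool_rot: [-3.14, -0.004, 1.459]
force: [0.8, 1.2, 0.5]
width: 85.3
gripper_force: 0.0
```

```bash
python3 - <<'E'
from h import *
w=cams.get_image('wrist'); w=cams.get_image('wrist'); save(w,'w5.png',s=1.5); s=read_state(); print(s['eef_pos'],s['tool_rot'])
g=cv2.cvtColor(w['color'],cv2.COLOR_RGB2HSV)
u=np.array([.115,.993,0]);v=np.array([-.993,.115,0]);O=np.array([562,-115.5,0])
for x,y,z in[(229.5,30,134),(229.5,-30,134),(212.5,30,134),(246.5,30,134),(197,38,66),(0,0,66)]:
    print((x,y,z),(proj(w,O+x*u+y*v+[0,0,z])[0]*1.5).round())
E
```

```text
[577.13048666  20.88288848 198.4636102 ] [-3.14003944e+00  2.78307012e-04  1.45418711e+00]
(229.5, 30, 134) [303.  92.]
(229.5, -30, 134) [456.  92.]
(212.5, 30, 134) [305. 137.]
(246.5, 30, 134) [301.  44.]
(197, 38, 66) [309. 163.]
(0, 0, 66) [378. 467.]
```

View pics/w5.png

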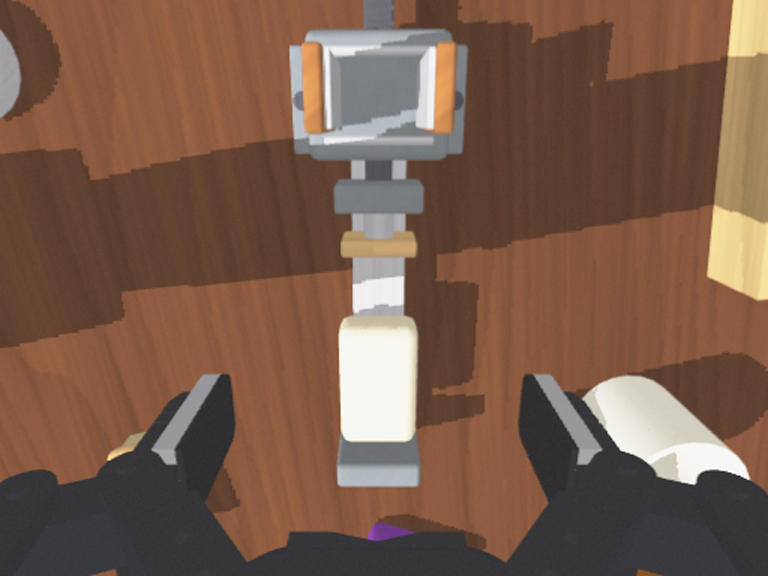

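The picture shows the paddles released at columns 302–456 and rows 42–133, within 2 mm of the prediction. I'll go over them and down.

>>> move_arm(targets="1 2.5 0 0 0 0 0;1 2.5 0 0 0 0 0;1 2.5 0 0 0 0 0;1 1.8 0.06 0 0 0 0;1 0 0 0 0 0 0")

```text
clock: 8.42
eef_pos: [589.2, 116.4, 198.9]
tool_rot: [-3.141, -0.003, 1.456]
force: [-1.0, -0.3, -1.0]
width: 85.1
gripper_force: 0.0
```

>>> move_arm(targets="1 0 0 2 0 0 0;1 0 0 2.5 0 0 0;1 0 0 2.5 0 0 0;1 0 0 2.5 0 0 0;1 0 0 1.5 0 0 0")

```text
clock: 8.83
eef_pos: [587.7, 109.2, 86.5]
tool_rot: [-3.138, 0.003, 1.45]
force: [-0.7, 0.7, 0.3]
width: 85.2
gripper_force: 0.0
```

```bash
python3 - <<'E'
from h import *
s=read_state(); print(s['eef_pos'],s['tool_rot'],s['qpos'],s['force'])
W=[cams.get_image(n) for n in('wrist','top','side')]
o=np.hstack([cv2.resize(W[0]['color'],(400,300)),cv2.resize(W[1]['color'][120:270,150:350],(400,300),interpolation=2)])
q=cv2.resize(W[2]['color'][140:260,180:340],(400,300),interpolation=2)
o=np.vstack([o,np.hstack([q,q*0])]);cv2.imwrite('pics/all.png',o[...,::-1])
E
```

```text
[587.67286052 109.19307953  86.47352832] [-3.13806465e+00  3.06044449e-03  1.44969494e+00] [-0.15146444  0.74411391 -0.12847023  1.78121467  0.15050467  0.63019832
 -0.48962342] [-0.71125246  0.70837222  0.33355935]
```

View pics/all.png

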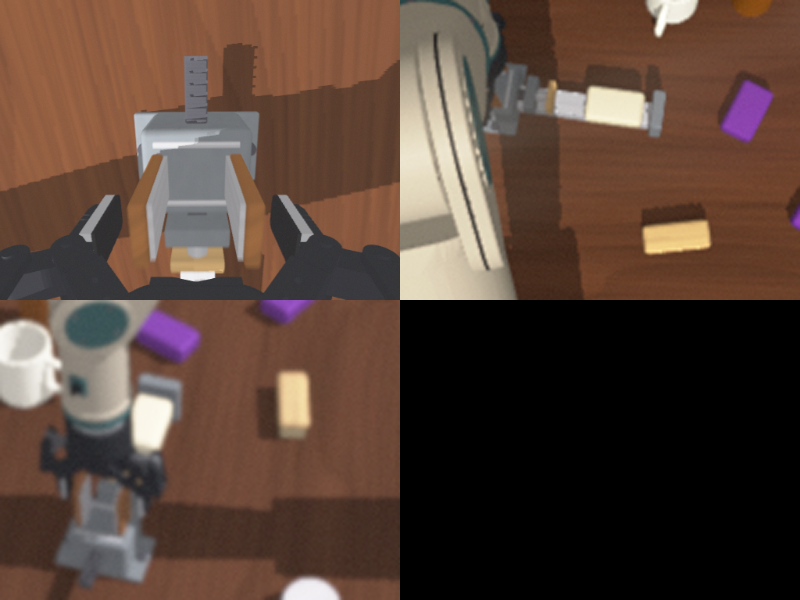

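The pictures show the fingers open on both sides of the paddles. The top camera (inset) sees the sliding jaw at (530,95), the pad at (551,97), the soap at (615,105) and the fixed jaw at (656,113). I'll pump now.

>>> move_arm(targets="0.2 0 0 0 0 0 0;-0.1 0 0 0 0 0 0;-0.45 0 0 0 0 0 0;-0.45 0 0 0 0 0 0;-0.45 0 0 0 0 0 0")

```text
clock: 9.4
eef_pos: [588.4, 112.6, 91.4]
tool_rot: [-3.141, 0.0, 1.453]
force: [-8.5, -0.1, 14.8]
width: 26.7
gripper_force: 60.6
```

>>> move_arm(targets="-0.45 0 0 0 0 0 0;-0.45 0 0 0 0 0 0;-0.45 0 0 0 0 0 0")

```text
clock: 9.65
eef_pos: [588.4, 112.6, 91.4]
tool_rot: [-3.141, 0.0, 1.453]
force: [-5.6, 0.0, 9.3]
width: 26.5
gripper_force: 60.6
```

```bash
cat >> h.py <<'E'
def look(n):
    w=cams.get_image('wrist');t=cams.get_image('top');save(t,n,(205,145,270,195),9)
    return w,t
E
python3 - <<'E'
from h import *
w,t=look('p1.png'); s=read_state(); print(s['eef_pos'],s['force'],s['width'])
a=cv2.resize(w['color'],(400,300));b=cv2.resize(t['color'][145:190,205:265],(400,300),interpolation=2)
cv2.imwrite('pics/p1b.png',np.hstack([a,b])[...,::-1])
E
```

```text
[588.4082283  112.54586378  91.44411283] [-4.62939044 -1.00124651  9.96782191] 26.479995570544578
```

View pics/p1b.png

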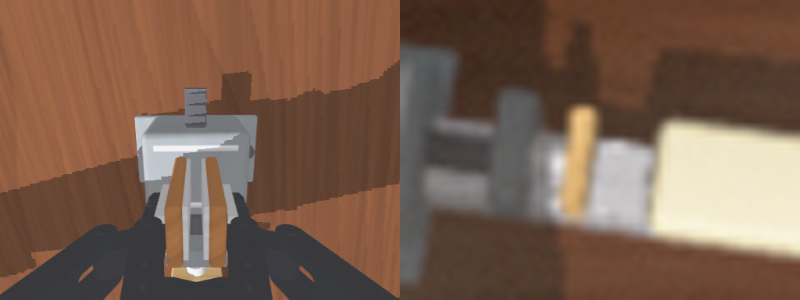

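The picture shows the first stroke worked: the paddles are fully squeezed, the jaw has moved up and the toothed bar is shorter. Two more strokes, tracked numerically from the top camera.

```bash
cat >> h.py <<'E'
u=np.array([.115,.993,0]);v=np.array([-.993,.115,0]);O=np.array([562,-115.5,0])
def prof(n=3):
    c=np.mean([cams.get_image('top')['color'].astype(np.float32) for _ in range(n)],0); t=cams.get_image('top')
    X=np.arange(-30,200,1.); Y=np.arange(-21,-14,1.)
    P=np.array([[O+x*u+y*v+[0,0,65] for x in X] for y in Y]).reshape(-1,3)
    p=proj(t,P).astype(np.float32).reshape(len(Y),len(X),2)
    return X,cv2.remap(c,p[...,0],p[...,1],cv2.INTER_CUBIC).mean(0),t
def show():
    X,q,t=prof(); sat=(q[:,0]-q[:,2])
    for x,a,s in zip(X[::2],q[::2],sat[::2]): print(int(x),a.astype(int).tolist(),int(s),end=' | ')
E
python3 -c "
from h import *
show()"
```

```text
-30 [107, 71, 52] 54 | -28 [106, 71, 53] 53 | -26 [106, 70, 52] 54 | -24 [107, 70, 51] 55 | -22 [106, 69, 50] 56 | -20 [106, 68, 50] 55 | -18 [110, 79, 65] 44 | -16 [122, 110, 106] 16 | -14 [134, 134, 135] -1 | -12 [139, 142, 143] -4 | -10 [139, 141, 143] -4 | -8 [138, 140, 143] -4 | -6 [138, 140, 142] -4 | -4 [139, 140, 142] -2 | -2 [138, 139, 142] -3 | 0 [123, 121, 122] 0 | 2 [100, 92, 89] 11 | 4 [85, 68, 59] 26 | 6 [78, 55, 43] 35 | 8 [79, 55, 43] 35 | 10 [77, 55, 42] 35 | 12 [100, 81, 65] 35 | 14 [143, 128, 105] 38 | 16 [190, 175, 145] 44 | 18 [220, 208, 174] 45 | 20 [230, 220, 187] 43 | 22 [229, 220, 188] 41 | 24 [229, 220, 188] 41 | 26 [228, 219, 186] 42 | 28 [227, 217, 184] 42 | 30 [226, 216, 183] 42 | 32 [227, 217, 184] 42 | 34 [229, 218, 186] 43 | 36 [230, 219, 187] 42 | 38 [230, 220, 188] 42 | 40 [230, 220, 188] 42 | 42 [229, 220, 186] 42 | 44 [228, 219, 186] 42 | 46 [228, 218, 186] 42 | 48 [226, 217, 184] 42 | 50 [226, 215, 183] 42 | 52 [226, 215, 183] 42 | 54 [227, 216, 185] 42 | 56 [228, 218, 186] 42 | 58 [230, 219, 186] 43 | 60 [230, 219, 186] 43 | 62 [229, 219, 186] 43
[... 846 characters left out ...]
| 136 [136, 106, 72] 64 | 138 [91, 67, 49] 42 | 140 [71, 50, 38] 32 | 142 [73, 52, 40] 33 | 144 [74, 52, 40] 34 | 146 [75, 57, 47] 28 | 148 [77, 66, 59] 17 | 150 [81, 77, 74] 7 | 152 [88, 87, 86] 1 | 154 [92, 92, 93] 0 | 156 [93, 93, 94] 0 | 158 [94, 94, 94] 0 | 160 [93, 94, 94] -1 | 162 [93, 94, 95] -2 | 164 [94, 95, 96] -2 | 166 [89, 85, 84] 4 | 168 [79, 67, 61] 17 | 170 [73, 54, 43] 29 | 172 [70, 49, 35] 35 | 174 [70, 49, 36] 34 | 176 [70, 48, 36] 34 | 178 [70, 48, 36] 34 | 180 [71, 49, 36] 34 | 182 [70, 49, 35] 35 | 184 [70, 47, 35] 34 | 186 [71, 51, 42] 28 | 188 [75, 67, 63] 12 | 190 [79, 77, 77] 1 | 192 [79, 81, 81] -1 | 194 [80, 81, 81] -1 | 196 [80, 81, 81] -1 | 198 [81, 82, 83] -1 |
```

>>> move_arm(targets="0.6 0 0 0 0 0 0;0.6 0 0 0 0 0 0;0.6 0 0 0 0 0 0;0.6 0 0 0 0 0 0;0.6 0 0 0 0 0 0")

```text
clock: 10.37
eef_pos: [590.4, 112.4, 89.7]
tool_rot: [3.139, -0.001, 1.452]
force: [-0.1, -1.1, 0.6]
width: 68.1
gripper_force: 0.0
```

>>> move_arm(targets="0.2 0 0 0 0 0 0;-0.1 0 0 0 0 0 0;-0.4 0 0 0 0 0 0;-0.4 0 0 0 0 0 0;-0.4 0 0 0 0 0 0")

```text
clock: 10.78
eef_pos: [588.4, 112.7, 90.3]
tool_rot: [-3.141, 0.0, 1.453]
force: [-4.6, -0.6, 9.6]
width: 26.5
gripper_force: 54.8
```

```bash
python3 -c "
from h import *
show()"
```

```text
-30 [107, 70, 52] 54 | -28 [106, 70, 53] 53 | -26 [106, 70, 52] 53 | -24 [106, 70, 51] 55 | -22 [106, 69, 50] 56 | -20 [106, 69, 50] 55 | -18 [110, 79, 65] 44 | -16 [123, 110, 106] 17 | -14 [134, 135, 135] -1 | -12 [138, 143, 144] -5 | -10 [139, 142, 143] -4 | -8 [138, 140, 143] -4 | -6 [139, 139, 142] -3 | -4 [138, 139, 142] -3 | -2 [137, 139, 142] -4 | 0 [122, 122, 122] 0 | 2 [100, 92, 89] 10 | 4 [85, 68, 60] 25 | 6 [77, 54, 42] 34 | 8 [78, 54, 42] 35 | 10 [77, 55, 43] 34 | 12 [101, 82, 66] 34 | 14 [143, 128, 105] 37 | 16 [189, 174, 145] 43 | 18 [219, 208, 175] 44 | 20 [230, 220, 187] 43 | 22 [229, 220, 187] 41 | 24 [229, 220, 188] 41 | 26 [228, 219, 187] 41 | 28 [226, 217, 185] 41 | 30 [226, 216, 184] 41 | 32 [228, 217, 185] 42 | 34 [229, 218, 185] 43 | 36 [230, 219, 186] 43 | 38 [230, 220, 187] 42 | 40 [230, 220, 188] 42 | 42 [229, 220, 187] 42 | 44 [228, 219, 186] 42 | 46 [227, 218, 186] 41 | 48 [226, 217, 185] 41 | 50 [226, 215, 183] 42 | 52 [226, 215, 183] 42 | 54 [227, 217, 185] 41 | 56 [228, 218, 186] 42 | 58 [229, 219, 187] 42 | 60 [229, 219, 187] 42 | 62 [229, 219, 187] 42
[... 867 characters left out ...]
 | 138 [131, 135, 137] -6 | 140 [137, 141, 144] -6 | 142 [137, 141, 144] -6 | 144 [139, 142, 146] -7 | 146 [126, 129, 132] -6 | 148 [105, 106, 108] -2 | 150 [89, 85, 83] 5 | 152 [78, 65, 59] 18 | 154 [74, 54, 44] 30 | 156 [73, 51, 39] 33 | 158 [73, 51, 38] 34 | 160 [73, 52, 39] 33 | 162 [72, 51, 39] 33 | 164 [72, 50, 38] 33 | 166 [72, 50, 38] 33 | 168 [72, 50, 38] 33 | 170 [72, 50, 38] 33 | 172 [72, 51, 38] 33 | 174 [71, 50, 37] 34 | 176 [71, 49, 38] 32 | 178 [71, 49, 38] 32 | 180 [71, 48, 37] 33 | 182 [70, 49, 36] 34 | 184 [69, 47, 35] 34 | 186 [70, 51, 43] 27 | 188 [75, 66, 63] 12 | 190 [78, 76, 76] 1 | 192 [79, 80, 80] -1 | 194 [80, 81, 81] -1 | 196 [79, 80, 81] -1 | 198 [81, 82, 83] -1 |
```

```bash
cat >> h.py <<'E'
def met():
    X,q,t=prof(); s=q[:,0]-q[:,2]; 
    m=(X>70)&(X<175); wp=np.where(m,np.clip(s-50,0,None),0); pad=(wp*X).sum()/wp.sum()
    mb=(X>pad+3)&(X<pad+45); wb=np.where(mb,np.clip(20-s,0,None),0); blk=(wb*X).sum()/wb.sum()
    sp=(q[:,1]-q[:,2]>25)&(q[:,2]>120)&(X<110); xs=X[sp]
    r=read_state()
    print('pad %.1f blk %.1f diff %.1f soap %.0f..%.0f'%(pad,blk,blk-pad,xs.min(),xs.max()),'W %.1f gf %.1f'%(r['width'],r['gripper_force']),r['force'].round(1),r['eef_pos'].round(1),'t',r['clock'])
E
python3 -c "
from h import *
met()"
```

```text
pad 113.8 blk 141.9 diff 28.1 soap 15..94 W 27.2 gf 54.8 [-5.2  0.2  9.3] [588.4 112.7  90.3] t 11.1833
```

>>> move_arm(targets="0.6 0 0 0 0 0 0;0.6 0 0 0 0 0 0;0.6 0 0 0 0 0 0;0.6 0 0 0 0 0 0;0.6 0 0 0 0 0 0")

```text
clock: 11.6
eef_pos: [590.3, 112.3, 89.5]
tool_rot: [3.14, -0.0, 1.452]
force: [0.6, 0.6, -0.0]
width: 68.6
gripper_force: 0.0
```

>>> move_arm(targets="0.2 0 0 0 0 0 0;0 0 0 0 0 0 0;-0.2 0 0 0 0 0 0;-0.4 0 0 0 0 0 0;-0.4 0 0 0 0 0 0")

```text
clock: 12.02
eef_pos: [588.4, 112.7, 90.3]
tool_rot: [-3.141, 0.0, 1.453]
force: [-5.4, -0.0, 8.6]
width: 27.0
gripper_force: 54.8
```

```bash
python3 -c "
from h import *
met()"
```

```text
pad 98.6 blk 127.1 diff 28.5 soap 11..100 W 26.6 gf 54.8 [-4.7  0.2 10. ] [588.4 112.6  90.3] t 12.2167
```

>>> move_arm(targets="0.6 0 0 0 0 0 0;0.6 0 0 0 0 0 0;0.6 0 0 0 0 0 0;0.6 0 0 0 0 0 0;0.6 0 0 0 0 0 0")

```text
clock: 12.63
eef_pos: [590.3, 112.3, 89.5]
tool_rot: [3.14, -0.0, 1.452]
force: [-1.3, 0.1, -0.3]
width: 68.7
gripper_force: 0.0
```

```bash
python3 -c "
from h import *
met()"
```

```text
pad 98.6 blk 127.2 diff 28.6 soap 11..100 W 68.8 gf 0.0 [0.9 0.5 0.4] [589.7 112.4  89.5] t 12.8333
```

>>> move_arm(targets="0.4 0 0 0 0 0 0;0.3 0 0 0 0 0 0;0.2 0 0 0 0 0 0;0.1 0 0 0 0 0 0;0.1 0 0 0 0 0 0")

```text
clock: 13.25
eef_pos: [588.4, 112.6, 89.6]
tool_rot: [-3.14, 0.0, 1.453]
force: [-2.9, -0.5, 5.7]
width: 47.0
gripper_force: 4.1
```

```bash
python3 -c "
from h import *
met()"
```

```text
pad 94.1 blk 122.7 diff 28.6 soap 7..95 W 47.1 gf 4.1 [-3.7 -0.3  4.5] [588.4 112.6  89.7] t 13.45
```

>>> move_arm(targets="0.05 0 0 0 0 0 0;0 0 0 0 0 0 0;-0.05 0 0 0 0 0 0;-0.05 0 0 0 0 0 0;-0.05 0 0 0 0 0 0")

```text
clock: 13.87
eef_pos: [588.4, 112.6, 89.8]
tool_rot: [-3.14, 0.0, 1.453]
force: [-4.1, 1.1, 6.3]
width: 40.8
gripper_force: 4.8
```

```bash
python3 -c "
from h import *
met()"
```

```text
pad 90.4 blk 118.7 diff 28.3 soap 4..92 W 40.5 gf 4.8 [-4.5  0.3  6.9] [588.4 112.6  89.8] t 14.0667
```

>>> move_arm(targets="-0.1 0 0 0 0 0 0;-0.15 0 0 0 0 0 0;-0.2 0 0 0 0 0 0;-0.2 0 0 0 0 0 0;-0.2 0 0 0 0 0 0")

```text
clock: 14.48
eef_pos: [588.4, 112.7, 90.0]
tool_rot: [-3.14, 0.0, 1.453]
force: [-4.7, 0.0, 7.8]
width: 34.1
gripper_force: 7.6
```

```bash
python3 -c "
from h import *
met()"
```

```text
pad 90.4 blk 115.2 diff 24.8 soap 4..92 W 34.6 gf 7.6 [-4.7 -0.5  7.4] [588.4 112.7  90.1] t 14.6833
```

>>> move_arm(targets="-0.24 0 0 0 0 0 0;-0.28 0 0 0 0 0 0;-0.32 0 0 0 0 0 0;-0.35 0 0 0 0 0 0;-0.35 0 0 0 0 0 0")

```text
clock: 15.1
eef_pos: [588.4, 112.7, 90.5]
tool_rot: [-3.141, 0.0, 1.453]
force: [-6.1, -0.5, 11.9]
width: 28.2
gripper_force: 30.6
```

```bash
python3 -c "
from h import *
met()
t=cams.get_image('top');save(t,'fin.png',(205,145,285,195),9)"
```

```text
pad 90.4 blk 111.8 diff 21.4 soap 4..92 W 28.5 gf 30.6 [-5.2  0.5 11.9] [588.4 112.7  90.5] t 15.3
```

View pics/fin.png

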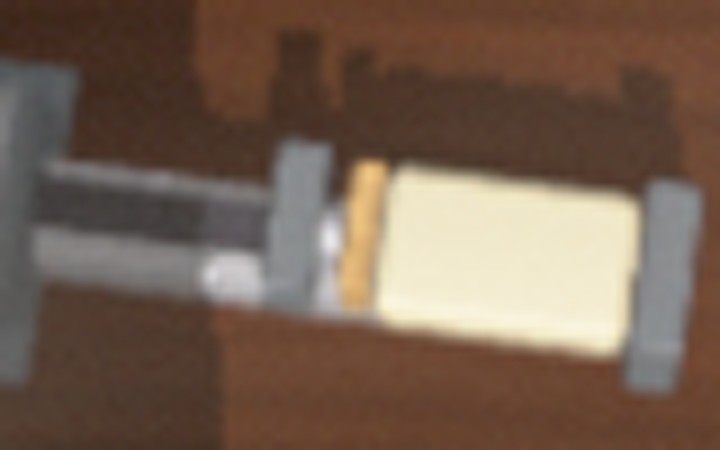

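The last picture shows the soap against the fixed jaw (pixel 640,260), with the pad (365,235) on its other end. The gap to the block has closed from 28.4 to 21.4 mm, so the pad is pressed in about 7 mm and held.

```bash
python3 -c "
from h import *
print(order.finish_job())"
```

```text
the job is handed in; nothing more can be done
None
```

I laid the soap flat and lengthwise on the rail, pumped the grip until the soap was up against the fixed jaw with the pad pressed in about 7 of 16 mm, and handed the job in at about 15 s, still holding the grip squeezed.

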